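# Load the instrument canister into the bird clinic's steriliser

## Task

On the bird clinic's table, push the lying steel canister up the steriliser's sloping bed with the fingertips, steadily and without letting it roll back, until it drops over the small upper rib and sits against the green stop at the top. Then press the green start button on the console fully down and take the hand away. Only push the canister, never lift it, and leave the bottle, bowl and carton alone.

Things in the scene. Friction and masses are not known exactly. Their poses are not given: they have to be found in the camera images.
- canister: Polished steel canister with blue end bands, lying on the bed: a cylinder 60 mm in diameter, 110 mm long, 0.3 to 0.65 kg, slippery, rolls freely. Origin at its centre; its own y is its axis (it turns about y as it rolls). At the start it rests against the lower black rib, axis across the slope, centre at x = -75 mm, y = 0, z = 30 mm of bed.
- bed: Fixed white sloping bed, climbing at 8 degrees (0.14 rad). Origin on the middle of its top surface, 30 mm above the table; x points uphill along the slope, y across it, z square to the surface. The surface runs from x = -140 mm (open low end, no wall) to the stop at x = +115.5 mm. Green side guides 12 mm high have inner faces at y = +-59 mm.
- low_rib (a point): Top of the lower black rib across the bed, 2.5 mm proud of the surface, at x = -88 mm of bed. It keeps the canister from rolling off at the start; a canister pushed or rolling back over it leaves the bed by the low end.
- seat (a point): Where the canister's centre belongs when seated (within about 1 mm): x = 85 mm, y = 0, z = 30 mm of bed, between the upper black rib (2.5 mm proud, at x = 71.5 mm) and the green stop plate (40 mm high above the surface, face at x = 115.5 mm). Pushing over that rib takes some 2 to 6 N; let go before it, the canister rolls back down.
- dock: Fixed white steriliser that carries the bed, level, standing on the table. Origin on the table right below the origin of the bed; x points horizontally uphill, y to the left of it, z up. Its console, a white box 130 mm wide and 90 mm high, stands behind the stop from x = 122 to 208 mm.
- start_top (a point): Centre of the top of the green start button (32 mm in diameter) on top of the console, 112 mm above the table, at x = 165 mm, y = 0 of dock; pressed straight down.
- start (a joint): Travel of the start button, m: 0 released, 0.006 fully down; it springs back, about 1.2 N to start and 4 N fully down.
- bottle: Bystander: amber bottle with a white cap, 48 mm in diameter, 120 mm high, standing on the table to the right of the dock as seen uphill. Origin at the centre of its underside, z up.
- bowl: Bystander: blue bowl, 90 mm across, 45 mm high, on the table to the right of the dock as seen uphill. Origin at the centre of its underside, z up.
- carton: Bystander: red medicine carton 100 x 50 x 32 mm lying on the table to the left of the dock as seen uphill. Origin at the centre of its underside, x along its length.
Not all that is in view belongs to the job. Leave any yellow look-alike of the canister alone.

How it is judged:
On the way, in this order (a step that is already met when the one before it is completed fails the run):
1. the canister sits behind the upper rib against the stop, at rest (x of canister in the frame of bed above 0.08 m and z of canister in the frame of bed below 0.034 m and linear speed of canister below 0.03 m/s), for 0.2 s.
2. the start button is pressed down (value of joint start above 0.0045 m), for 0.05 s.
At the end, for the whole second after the job is handed in: The canister rests on the bed behind the upper rib, its centre 80 to 90 mm uphill of the bed's origin and 26 to 34 mm above its surface, its axis within 0.12 rad of square to the slope, at rest; the start button has been pressed at least 4.5 mm down after that and has sprung back (x of canister in the frame of bed between 0.08 and 0.09 m and z of canister in the frame of bed between 0.026 and 0.034 m and angle between the y axis of canister and the y axis of bed, either way round below 0.12 rad and linear speed of canister below 0.02 m/s and value of joint start below 0.002 m); the robot touches nothing.
It fails at once if the canister is lifted more than about 10 mm off the bed (z of canister in the frame of bed above 0.041 m).
It fails at once if the canister rolls back onto or over the lower rib (more than 7 mm downhill of its start) (x of canister in the frame of bed below -0.082 m).
It fails at once if the canister runs away or is shoved (faster than 0.4 m/s) (linear speed of canister above 0.4 m/s).
It fails at once if the start button is pressed while the canister is not at the stop (value of joint start above 0.003 m and x of canister in the frame of bed below 0.078 m).
It fails at once if the bottle, bowl or carton is moved by more than 20 mm or the bottle tipped (distance of any of bottle, bowl, carton from where it was at the start of the episode above 0.02 m or angle between bottle's own z axis and vertical above 0.3 rad).
It also fails if it takes over 51 s, if anything falls off the work surface, if the arm or the gripper's body presses on something with over 40 N, if the wrist force passes 120 N, or if a joint passes its speed limit or range.

## Robot

A 6-joint arm with a two-finger parallel gripper is mounted at the origin on the work surface. World frame = base frame: x ahead of the robot, y to its left, z up, the work surface at z = 0. Lengths are in m, angles in rad, forces in N, time in s.
With the tool pointing down it reaches from about 0.325 to 0.775 m from the base axis. Payload 5.5 kg.
Tool frame: the origin (TCP) lies between the finger pads; the fingertips stand env.tip_reach ahead of it and the grasp point (between the pads) lies 3 mm ahead of it (env.tip_reach is the distance from the TCP to the fingertips, in m); z points along the fingers, x is the direction in which the jaws open and shut, and the axes are right-handed (so a half turn about z gives the same grasp; the last joint's range is limited). The gripper opens to 85 mm and grips with 20 to 120 N. Pads are 22 mm wide; open, the fingers measure 114 mm over their backs; the gripper's body (76 mm by 85 mm) begins 54 mm behind the grasp point. The pads swing forward as they close: fully open they stand 13 mm farther back than shut.
Start: joints at [1.226, 0.091, 1.231, -0, 1.82, -0.057], TCP at [0.17, 0.575, 0.253] pointing down, gripper open.
Joint ranges: [-2.87, 2.87], [-0.86, 2.18], [0.17, 2.46], [-1.51, 4.65], [0.06, 2.69], [-2.65, 2.65]. Speed limits (rad/s): [2.57, 2.57, 3.01, 3.14, 3.14, 3.14].

## Interface

Orientations are given as a unit quaternion [x, y, z, w].
In Python, from plant import env gives the robot as it stands.
- The arm moves only by the tool send_rows, never from a script. Its argument "moves" is text: rows parted by semicolons, each of 5 numbers parted by spaces: the gripper's target within -1 to 1 (fully open at 1, half-way at 0, shut at -1), then the shift along the tool's x, y, z in mm, then the turn about the tool's z in rad. In form: gripper dx dy dz turn; .... A call has 1 to 20 rows; each row shifts and turns the commanded pose from where the row before left it, along the tool's axes as they then stand; what a row does not reach is not made up. A row lasts 1/12 s, in which the tool goes at most 41.7 mm and 7.16 degrees, less where a joint would pass 70% of its speed; a pose out of reach is approached as far as the arm can. A call with a gripper value outside its range is refused whole. The fingers move at their own pace and stop on an object; the grip force is fixed at half the most. Time passes only in rows, so rows that do not move let the fingers close. It gives the time, the measured TCP pose, the force and the opening at its end, in the units of the state.
- env.observe(): the state, without advancing time (a new reading comes with each control period).
- env.read_camera(name): name is "scene" or "top" or "wrist"; returns (picture, depth): 400x640x3 uint8, red, green, blue; 400x640 float32, m along the optical axis (not along the pixel's ray), 0 where there is no reading.
- env.get_calibration(name): a dict with "fx", "fy", "cx", "cy" (pixels), "k1" (the pictures are not rectified: a ray, as slopes to the right and down, at radius r is drawn at 1 + k1 r^2 times it, then the intrinsics apply), "R" (3x3) and "t" (3): a world point X has camera coordinates R X + t; the wrist camera has in their place "T_tool_cam" (4x4, takes a point from camera to tool coordinates, whose origin is the TCP and whose axes are the tool frame's). Camera axes: x right, y down, z forward; pixel columns grow to the right and rows downward; lengths in m; the calibration is good to about 2 mm. A picture is of the moment at which its call begins: read the wrist's pose just before it. get_calibration takes no time and is no camera call.
- env.sign_off(): hands the job in, once; it reports no verdict.
The state is a dict: "time_s": time; "q": joint angles; "qvel": joint speeds; "effort": joint torques, N m; "tcp_pos": TCP position; "eef_rot": TCP orientation; "force": force on the tool from outside, world axes, zero at the start; "ft_torque": the same for the moment, N m; "width": opening from 0.0 (shut) to 1.0 (fully open).
Only numpy, scipy, OpenCV 4.12 (cv2) and the standard library are available. Lean on these libraries where they do the work, as an engineer would, in place of code of your own. Each camera call takes 0.05 s, during which the arm holds its last target. There are 200 camera calls.

## Working session

There is one attempt and no reset: what is moved stays moved. The work goes in short steps, Python scripts to look and compute and a tool call to move; the robot and the scene stay as the last step left them, time stands still between calls to the robot, and variables do not carry over. Pictures are saved under pics/ and viewed, about 8 in all and at most 12, crops included, and the job is handed in when it is done.

Besides the shell and the picture viewer there is one more tool, called by a JSON object that holds its "api" and its "payload". send_rows: Moves the arm, as the interface text tells. Its arguments: {"type":"object","properties":{"moves":{"type":"string"}},"required":["moves"]}

```bash
mkdir -p pics; ls; python3 - <<'E'
from plant import env
import cv2,numpy as np
s=env.observe();print(s['tcp_pos'],s['eef_rot'],s['width'],env.tip_reach)
for n in("scene","top"):
    p,d=env.read_camera(n);cv2.imwrite(f"pics/{n}0.png",p[...,::-1]);np.save(f"{n}_d.npy",d);print({k:np.round(v,4).tolist() for k,v in env.get_calibration(n).items()})
a=cv2.imread("pics/scene0.png");b=cv2.imread("pics/top0.png")
E
```

```text
pics
[0.17023282 0.57510088 0.25215118] [ 8.01189632e-01  5.98409759e-01 -8.06579592e-04  5.32737117e-04] 1.0033376274404595 0.022
{'fx': 438.4251, 'fy': 438.4251, 'cx': 321.2046, 'cy': 200.5043, 'k1': 0.0404, 'R': [[-0.5704, 0.8213, -0.0088], [0.4496, 0.3032, -0.8402], [-0.6874, -0.4832, -0.5422]], 't': [0.3028, -0.1478, 1.3348]}
{'fx': 480.1235, 'fy': 480.1235, 'cx': 322.2614, 'cy': 195.9284, 'k1': -0.0824, 'R': [[-0.0299, -0.9996, 0.0007], [-0.9942, 0.0297, -0.1034], [0.1033, -0.0038, -0.9946]], 't': [0.0222, 0.5568, 1.0064]}
```

View pics/top0.png

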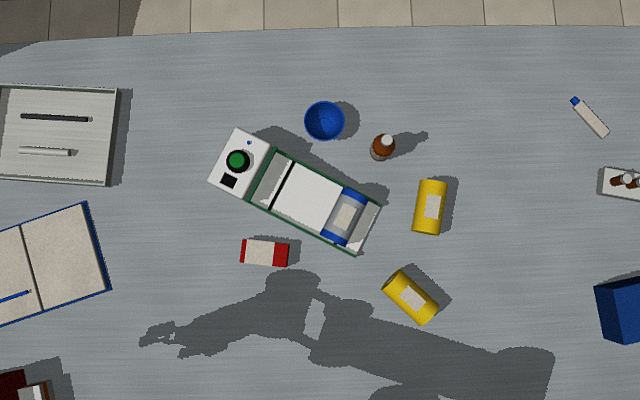

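View pics/scene0.png

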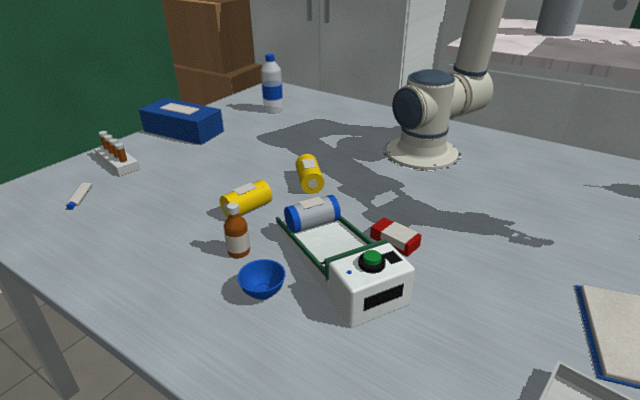

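Top view: the steel canister with blue bands is at (344,216). The yellow look-alikes are at (429,207) and (410,297), so I choose the steel one. The button is at (238,160), bowl (324,120), bottle (383,147), carton (265,252). Next is one close crop to check the choice and pick points.

```bash
python3 - <<'E'
import cv2
b=cv2.imread("pics/top0.png")[120:264,200:392]
cv2.imwrite("pics/crop0.png",cv2.resize(b,None,fx=4,fy=4,interpolation=cv2.INTER_CUBIC))
E
```

```text
(no output)
```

View pics/crop0.png

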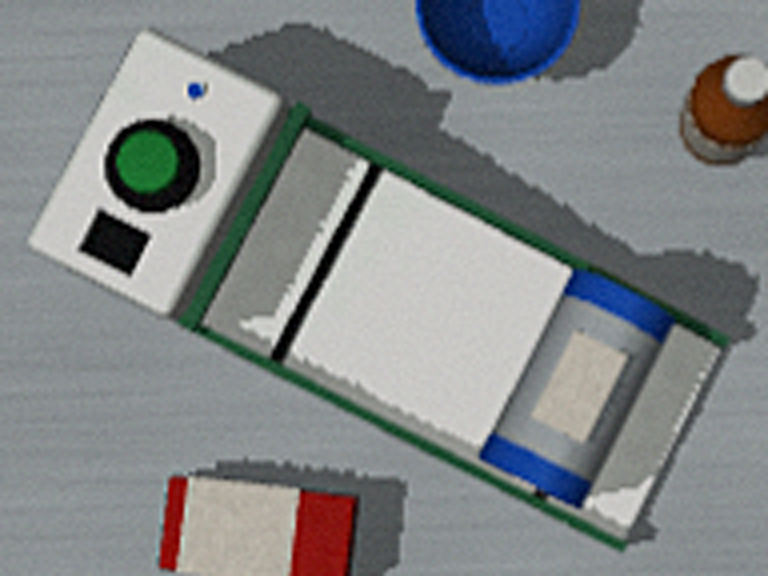

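The crop confirms the steel canister, resting on the lower rib with its axis across the slope. I fit the dock pose (x, y, yaw) to the picked console corners, button and rib ends.

```bash
cat > h.py <<'E'
import numpy as np,cv2
from plant import env
from scipy.optimize import least_squares
from scipy.spatial.transform import Rotation as Ro
c8,s8=np.cos(np.radians(8)),np.sin(np.radians(8))
def b2d(x,y,z): return np.array([x*c8-z*s8,y,.03+x*s8+z*c8])
def proj(X,c):
    P=X@np.array(c['R']).T+np.array(c['t']);a=P[:,:2]/P[:,2:]
    a=a*(1+c['k1']*(a**2).sum(1,keepdims=True))
    return a*[c['fx'],c['fy']]+[c['cx'],c['cy']]
def d2w(p,X):
    X=np.atleast_2d(X);c,s=np.cos(p[2]),np.sin(p[2])
    return X@np.array([[c,s,0],[-s,c,0],[0,0,1]])+[p[0],p[1],0]
E
python3 - <<'E'
from h import *
uv=np.array([[147,161],[378,168],[278,357],[147,28],[280,98],[30,243],[165,315]])
px=(uv+.5)/4-.5+[200,120]
X=np.array([[.165,0,.112],b2d(.0715,-.059,.0025),b2d(.0715,.059,.0025),[.208,-.065,.09],[.122,-.065,.09],[.208,.065,.09],[.122,.065,.09]])
c=env.get_calibration("top")
r=min((least_squares(lambda p:(proj(d2w(p,X),c)-px).ravel(),[.5,.1,y]) for y in(0,1.5,3,-1.5)),key=lambda r:r.cost)
p=r.x;print(p,np.round(r.fun.reshape(-1,2),1));np.save("dock.npy",p)
print("canister",d2w(p,b2d(-.075,0,.03)),"pred px",proj(d2w(p,b2d(-.075,0,.06)),c))
print("seat",d2w(p,b2d(.085,0,.03)),"btn",d2w(p,[.165,0,.112]))
# depth check
d=np.load("top_d.npy");C=np.array(c['R']);
for u,v in((238,160),(344,216),(325,235),(296,196)):
    o=np.array([u-c['cx'],v-c['cy']])/[c['fx'],c['fy']];o=o/(1+c['k1']*(o@o))
    P=np.array([*o,1])*d[v,u];W=C.T@(P-c['t']);print(u,v,W.round(4))
s=env.observe();print(Ro.from_quat(s['eef_rot']).as_matrix().round(3))
E
```

```text
[0.5468568  0.0303312  1.07003067] [[ 0.3  0.1]
 [-0.1 -0.4]
 [-0.6  1.3]
 [-1.3 -1.6]
 [ 2.2 -0.7]
 [-1.9  0.1]
 [ 1.3  1.1]]
canister [[ 0.50919542 -0.03848221  0.04927006]] pred px [[346.32461618 217.0526412 ]]
seat [[0.58526343 0.1005063  0.07153776]] btn [[0.62607286 0.17507171 0.112     ]]
238 160 [0.626  0.1724 0.1119]
344 216 [ 0.5093 -0.0374  0.0814]
325 235 [0.4721 0.0025 0.0735]
296 196 [0.5581 0.0618 0.0353]
[[ 0.284  0.959 -0.001]
 [ 0.959 -0.284 -0.002]
 [-0.002 -0.    -1.   ]]
```

{"api": "send_rows", "payload": {"moves": "0.2 0 0 0 0.119; 0.2 0 0 0 0.119; 0.2 0 0 0 0.119; 0.2 0 0 0 0.119; 0.2 0 0 0 0.119; 0.2 0 0 0 0.119; 0.2 0 0 0 0.119; 0.2 0 0 0 0.119; 0.2 0 0 0 0.119; 0.2 0 0 0 0.119; 0.2 0 0 0 0.119; 0.2 0 0 0 0.119; 0.2 0 0 0 0.119; 0.2 0 0 0 0.119; 0.2 0 0 0 0.119"}}

```text
time_s: 1.35
tcp_pos: [0.1703, 0.5752, 0.2526]
eef_rot: [0.968, -0.251, -0.0, 0.001]
force: [-0.0, -0.0, -0.3]
width: 0.603
```

```bash
cat >> h.py <<'E'
def delta(W):
    s=env.observe();R=Ro.from_quat(s['eef_rot']).as_matrix()
    x=R[:,0];print("t",s['time_s'],"yaw",np.arctan2(x[1],x[0]),"F",np.round(s['force'],1),"w",s['width'])
    return (R.T@(np.asarray(W).ravel()-s['tcp_pos'])*1000).round(1)
E
python3 - <<'E'
from h import *
p=np.load("dock.npy")
print(delta(d2w(p,[-.135,0,.062])), d2w(p,[-.135,0,.062]))
E
```

```text
t 1.35 yaw -0.5078856122669527 F [-0.  -0.  -0.3] w 0.6028196738556646
[595.  427.7 191.2] [[ 0.48204366 -0.08809286  0.062     ]]
```

{"api": "send_rows", "payload": {"moves": "0.2 29.5 21.4 0 0; 0.2 29.5 21.4 0 0; 0.2 29.5 21.4 0 0; 0.2 29.5 21.4 0 0; 0.2 29.5 21.4 0 0; 0.2 29.5 21.4 0 0; 0.2 29.5 21.4 0 0; 0.2 29.5 21.4 0 0; 0.2 29.5 21.4 0 0; 0.2 29.5 21.4 0 0; 0.2 29.5 21.4 0 0; 0.2 29.5 21.4 0 0; 0.2 29.5 21.4 0 0; 0.2 29.5 21.4 0 0; 0.2 29.5 21.4 0 0; 0.2 29.5 21.4 0 0; 0.2 29.5 21.4 0 0; 0.2 29.5 21.4 0 0; 0.2 29.5 21.4 0 0; 0.2 34.5 21.1 0 -0.007"}}

```text
time_s: 3.02
tcp_pos: [0.4861, -0.0876, 0.2532]
eef_rot: [0.97, -0.245, -0.0, -0.0]
force: [0.8, 1.5, 0.1]
width: 0.602
```

```bash
python3 - <<'E'
from h import *
p=np.load("dock.npy")
print(delta(d2w(p,[-.135,0,.062])))
s=env.observe();I,d=env.read_camera("wrist");c=env.get_calibration("wrist")
T=np.eye(4);T[:3,:3]=Ro.from_quat(s['eef_rot']).as_matrix();T[:3,3]=s['tcp_pos']
M=np.linalg.inv(T@np.array(c['T_tool_cam']));c=dict(c,R=M[:3,:3],t=M[:3,3])
img=I[...,::-1].copy()
X=[b2d(-.075,0,.06),b2d(-.045,.055,.03),b2d(-.045,-.055,.03),b2d(-.14,.059,0),b2d(-.14,-.059,0),b2d(.0715,.059,.0025),b2d(.0715,-.059,.0025)]
for q in proj(d2w(p,np.array(X)),c):
    print(q.round(1)); cv2.circle(img,tuple(int(v) for v in q.clip(-999,999)),3,(255,0,255),1)
cv2.imwrite("pics/w1.png",img)
E
```

```text
t 3.0167 yaw -0.4951402482382854 F [0.8 1.5 0.1] w 0.6022661982522319
[ -3.3   2.4 191.2]
[323.2 125.2]
[263.8  85.8]
[383.2  86.5]
[270.4 172.3]
[376.1 172.9]
[256.2 -57. ]
[392.2 -56.2]
```

View pics/w1.png

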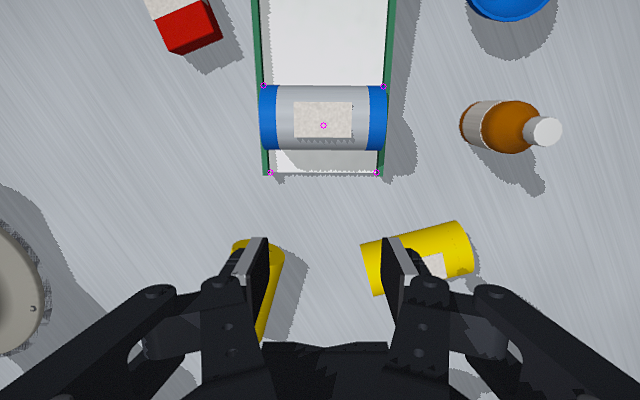

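The overlay matches the picture (canister at (323,118), bed corners at (270,172) and (376,172)). Before descending, I check that the yellow pieces clear the fingers.

```bash
python3 - <<'E'
from h import *
p=np.load("dock.npy");c=env.get_calibration("top")
b=cv2.imread("pics/top0.png").astype(int);d=np.load("top_d.npy")
m=((b[...,2]-b[...,0]>90)&(b[...,1]-b[...,0]>60)).astype(np.uint8)
n,L,S,_=cv2.connectedComponentsWithStats(m)
for i in range(1,n):
    if S[i,4]<150: continue
    v,u=np.nonzero((L==i)&(d>0));o=np.c_[u-c['cx'],v-c['cy']]/[c['fx'],c['fy']]
    for _ in range(1): o=o/(1+c['k1']*(o**2).sum(1,keepdims=True))
    W=(np.c_[o,np.ones(len(o))]*d[v,u][:,None]-c['t'])@np.array(c['R'])
    X=(W-[p[0],p[1],0])@d2w([0,0,p[2]],np.eye(3)).T
    near=X[(abs(X[:,1])<.06)]
    print(S[i],X.min(0).round(3),X.max(0).round(3),"in lane x max",near[:,0].max() if len(near) else None, "for |y|<.045",X[abs(X[:,1])<.047][:,0].max(initial=-9))
E
```

```text
[ 412  179   35   56 1079] [-0.272 -0.174 -0.001] [-0.19  -0.043  0.067] in lane x max -0.21359106721772397 for |y|<.045 -0.217900918444575
[382 272  56  54 962] [-0.336  0.051  0.035] [-0.217  0.129  0.068] in lane x max -0.2288254649948978 for |y|<.045 -9.0
```

{"api": "send_rows", "payload": {"moves": "0.2 -3.3 2.4 0 0.006; 0.2 0 0 30 0; 0.2 0 0 30 0; 0.2 0 0 30 0; 0.2 0 0 30 0; 0.2 0 0 30 0; 0.2 0 0 25 0; 0.2 0 0 16 0; 0.2 0 0 0 0; 0.2 0 0 0 0"}}

```text
time_s: 3.9
tcp_pos: [0.4812, -0.0855, 0.0618]
eef_rot: [0.969, -0.248, -0.001, -0.0]
force: [0.4, 0.8, 0.1]
width: 0.603
```

```bash
python3 - <<'E'
from h import *
p=np.load("dock.npy")
print(delta(d2w(p,[-.135,0,.062])))
I,d=env.read_camera("wrist");cv2.imwrite("pics/w2.png",I[...,::-1])
E
```

```text
t 3.9 yaw -0.5002812751345032 F [0.4 0.8 0.1] w 0.6028166560399424
[ 2.   1.8 -0.2]
```

View pics/w2.png

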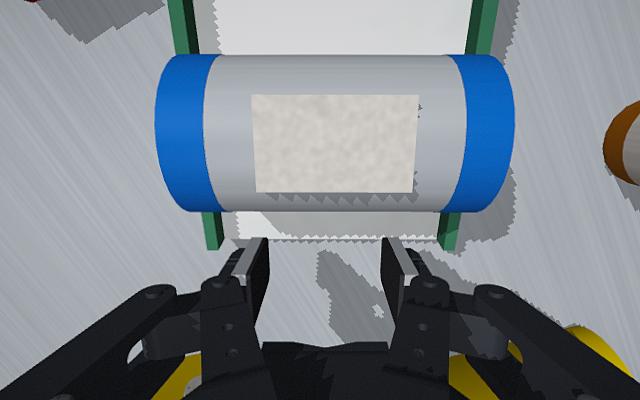

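The canister spans columns 155–515 (centre 335) and the fingers' midpoint is 324, so I shift about 2.5 mm along +x. Then I start the slow push.

{"api": "send_rows", "payload": {"moves": "0.2 2.5 0 0 0; 0.2 0 -3 0 0; 0.2 0 -3 0 0; 0.2 0 -2 0 0; 0.2 0 -2 0 0; 0.2 0 -2 0 0; 0.2 0 -2 -0.3 0; 0.2 0 -2 -0.3 0; 0.2 0 -2 -0.3 0; 0.2 0 -2 -0.3 0; 0.2 0 -3 -0.4 0; 0.2 0 -3 -0.4 0; 0.2 0 -3 -0.4 0; 0.2 0 -3 -0.4 0"}}

```text
time_s: 5.12
tcp_pos: [0.4998, -0.0593, 0.0651]
eef_rot: [0.969, -0.248, 0.0, 0.0]
force: [-0.4, -1.2, 1.1]
width: 0.597
```

```bash
python3 - <<'E'
from h import *
p=np.load("dock.npy")
print(delta(d2w(p,[.039,0,.084])))
I,d=env.read_camera("wrist");cv2.imwrite("pics/w3.png",I[...,::-1])
E
```

```text
t 5.1167 yaw -0.5009501064673427 F [-0.4 -1.2  1.1] w 0.597234197793869
[  -1.8 -140.2  -18.9]
```

View pics/w3.png

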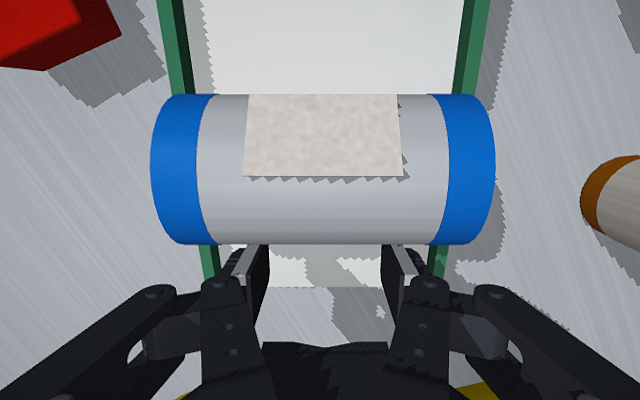

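Both fingers are in contact, the canister is square and centred (323), and the force is about 1.3 N. I continue the push.

{"api": "send_rows", "payload": {"moves": "0.2 0 -4 -0.55 0; 0.2 0 -4 -0.55 0; 0.2 0 -5 -0.7 0; 0.2 0 -5 -0.7 0; 0.2 0 -5 -0.7 0; 0.2 0 -5 -0.7 0; 0.2 0 -5 -0.7 0; 0.2 0 -5 -0.7 0; 0.2 0 -5 -0.7 0; 0.2 0 -5 -0.7 0; 0.2 0 -5 -0.7 0; 0.2 0 -5 -0.7 0; 0.2 0 -5 -0.7 0; 0.2 0 -5 -0.7 0; 0.2 0 -5 -0.7 0; 0.2 0 -5 -0.7 0; 0.2 0 -5 -0.7 0; 0.2 0 -5 -0.7 0; 0.2 0 -4 -0.6 0; 0.2 0 -4 -0.6 0"}}

```text
time_s: 6.83
tcp_pos: [0.5459, 0.025, 0.0786]
eef_rot: [0.969, -0.248, -0.0, 0.0]
force: [-0.1, -1.1, 1.6]
width: 0.601
```

```bash
python3 - <<'E'
from h import *
p=np.load("dock.npy")
print(delta(d2w(p,[.039,0,.084])))
I,d=env.read_camera("wrist");cv2.imwrite("pics/w4.png",I[...,::-1])
E
```

```text
t 6.8333 yaw -0.5008875292918715 F [-0.1 -1.1  1.6] w 0.6007037804049223
[ -1.7 -44.1  -5.4]
```

View pics/w4.png

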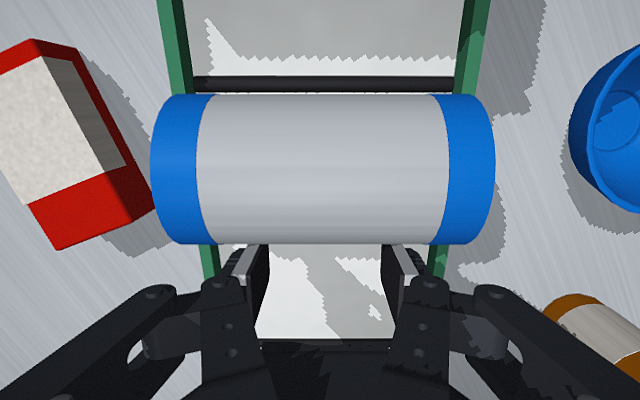

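The canister is square with the rib just ahead of it (row 83). I push over the rib more slowly.

{"api": "send_rows", "payload": {"moves": "0.2 0 -4 -0.55 0; 0.2 0 -4 -0.55 0; 0.2 0 -4 -0.55 0; 0.2 0 -4 -0.55 0; 0.2 0 -3 -0.4 0; 0.2 0 -2.5 -0.35 0; 0.2 0 -2.5 -0.35 0; 0.2 0 -2.5 -0.35 0; 0.2 0 -2.5 -0.35 0; 0.2 0 -2.5 -0.35 0; 0.2 0 -2.5 -0.35 0; 0.2 0 -2.5 -0.3 0; 0.2 0 -2.5 -0.3 0; 0.2 0 -2 -0.3 0; 0.2 0 -2 0 0; 0.2 0 0 0 0; 0.2 0 0 0 0; 0.2 0 0 0 0"}}

```text
time_s: 8.38
tcp_pos: [0.5664, 0.0623, 0.0841]
eef_rot: [0.969, -0.248, -0.0, 0.0]
force: [-0.4, -0.1, -0.5]
width: 0.597
```

```bash
python3 - <<'E'
from h import *
p=np.load("dock.npy")
print(delta(d2w(p,[.039,0,.084])))
I,d=env.read_camera("wrist");J,_=env.read_camera("top")
a=cv2.resize(I[...,::-1][:300],(640,300));b=cv2.resize(J[120:264,200:392,::-1],(400,300))
cv2.imwrite("pics/w5.png",cv2.resize(np.vstack([a,np.hstack([b,np.zeros((300,240,3),np.uint8)])]),(640,600)))
E
```

```text
t 8.3833 yaw -0.5009553565398679 F [-0.4 -0.1 -0.5] w 0.597215522295297
[-1.7 -1.6  0.1]
```

View pics/w5.png

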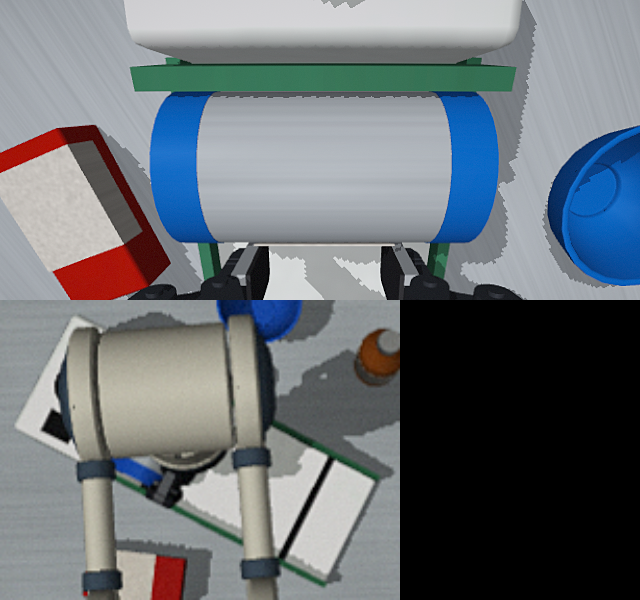

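The contact force has vanished and the canister looks flush with the stop. I back off a little and check its position by depth.

{"api": "send_rows", "payload": {"moves": "0.2 0 2 0 0; 0.2 0 2 0 0; 0.2 0 2 0 0; 0.2 0 2 0 0; 0.2 0 0 0 0; 0.2 0 0 0 0; 0.2 0 0 0 0; 0.2 0 0 0 0"}}

```text
time_s: 9.15
tcp_pos: [0.5626, 0.0554, 0.0842]
eef_rot: [0.969, -0.248, 0.0, -0.0]
force: [0.1, -0.1, -0.7]
width: 0.601
```

```bash
cat >> h.py <<'E'
def wcam():
    s=env.observe();I,d=env.read_camera("wrist");c=env.get_calibration("wrist")
    T=np.eye(4);T[:3,:3]=Ro.from_quat(s['eef_rot']).as_matrix();T[:3,3]=s['tcp_pos']
    M=np.linalg.inv(T@np.array(c['T_tool_cam']));return I,d,dict(c,R=M[:3,:3],t=M[:3,3])
def bed(u,v,d,c,p):
    o=np.c_[u-c['cx'],v-c['cy']]/[c['fx'],c['fy']];o=o/(1+c['k1']*(o**2).sum(1,keepdims=True))
    W=(np.c_[o,np.ones(len(o))]*d[v,u][:,None]-c['t'])@np.array(c['R'])
    X=(W-[p[0],p[1],0])@d2w([0,0,p[2]],np.eye(3)).T-[0,0,.03]
    return np.c_[X[:,0]*c8+X[:,2]*s8,X[:,1],-X[:,0]*s8+X[:,2]*c8]
E
python3 - <<'E'
from h import *
p=np.load("dock.npy");print(delta(d2w(p,[.039,0,.084])))
I,d,c=wcam();cv2.imwrite("pics/w6.png",I[...,::-1])
for cols in((210,320),(320,430)):
    v,u=np.mgrid[80:260:2,cols[0]:cols[1]:4].reshape(2,-1);X=bed(u,v,d,c,p)
    X=X[(X[:,2]>.043)&(X[:,2]<.07)&(X[:,0]<.112)]
    r=least_squares(lambda q:np.hypot(X[:,0]-q[0],X[:,2]-q[1])-.03,[.085,.03],loss='soft_l1',f_scale=.001);print(len(X),r.x.round(4),X[:,1].mean().round(3))
v,u=np.mgrid[62:90:1,250:400:10].reshape(2,-1);X=bed(u,v,d,c,p);X=X[(X[:,2]>.035)&(X[:,2]<.043)];print("stop top",X.min(0),X.max(0),len(X))
E
```

```text
t 9.15 yaw -0.5009712937079501 F [ 0.1 -0.1 -0.7] w 0.6006656563272776
[-1.8 -9.5  0.2]
2045 [0.0851 0.0304] 0.02
2046 [0.085  0.0304] -0.016
stop top [ 0.11213496 -0.02301202  0.03517697] [0.11779188 0.02599638 0.04298362] 191
```

It is seated: centre at x = 85 mm, z = 30 mm, square (both halves agree). Now I back off, rise and shut the fingers, then move over the button.

{"api": "send_rows", "payload": {"moves": "0.2 0 6 0 0; 0.2 0 0 -10 0; 0.2 0 0 -25 0; 0.2 0 0 -30 0; 0.2 0 0 -30 0; 0.2 0 0 -20 0; -1 -0.2 -24 0 0; -1 -0.2 -24 0 0; -1 -0.2 -24 0 0; -1 -0.2 -24 0 0; -1 -0.2 -24 0 0; -1 -0.2 -21 0 0; -1 0 0 0 0; -1 0 0 0 0; -1 0 0 0 0; -1 0 0 0 0; -1 0 0 0 0; -1 0 0 0 0"}}

```text
time_s: 10.7
tcp_pos: [0.6262, 0.1735, 0.1997]
eef_rot: [0.969, -0.248, 0.0, -0.0]
force: [-0.7, 0.6, -0.1]
width: -0.001
```

```bash
python3 - <<'E'
from h import *
p=np.load("dock.npy");print(delta(d2w(p,[.165,0,.134])))
I,d,c=wcam();cv2.imwrite("pics/w7.png",I[...,::-1]);print(proj(d2w(p,[.165,0,.112]),c))
T=np.array(c['T_tool_cam']);q=np.linalg.inv(T)@[0,0,.022,1];print("tip px",q[:2]/q[2]*c['fx']+[c['cx'],c['cy']])
E
```

```text
t 10.7 yaw -0.5019855860250394 F [-0.7  0.6 -0.1] w -0.0013998711186486745
[-0.9 -1.3 65.7]
[[325.81831088 208.48402715]]
tip px [328.18004853 253.59304256]
```

View pics/w7.png

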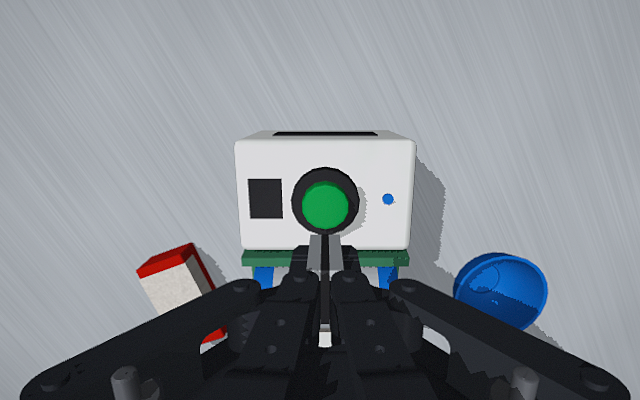

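The green button is at (325,205), within 3 px of where it was predicted. I press it.

{"api": "send_rows", "payload": {"moves": "-1 -0.9 -1.3 20 0; -1 0 0 20 0; -1 0 0 15 0; -1 0 0 5 0; -1 0 0 3 0; -1 0 0 2 0; -1 0 0 2 0; -1 0 0 1.5 0; -1 0 0 1.5 0; -1 0 0 1.5 0; -1 0 0 0 0; -1 0 0 0 0"}}

```text
time_s: 11.75
tcp_pos: [0.6266, 0.1759, 0.1285]
eef_rot: [0.969, -0.248, 0.001, -0.0]
force: [0.3, 0.2, 3.4]
width: 0.0
```

{"api": "send_rows", "payload": {"moves": "-1 0 0 1 0; -1 0 0 1 0; -1 0 0 0 0; -1 0 0 0 0; -1 0 0 0 0"}}

```text
time_s: 12.17
tcp_pos: [0.6267, 0.1759, 0.128]
eef_rot: [0.969, -0.248, 0.001, -0.001]
force: [-1.8, -1.0, 10.6]
width: 0.0
```

The force rose to 10.6 N at almost no further travel, so the button is fully down. I retreat.

{"api": "send_rows", "payload": {"moves": "-1 0 0 -3 0; -1 0 0 -10 0; -1 0 0 -25 0; -1 0 0 -30 0; -1 0 0 -30 0; -1 0 0 -20 0; -1 0 15 0 0; -1 0 30 0 0; -1 0 30 0 0; -1 0 15 0 0; -1 0 0 0 0; -1 0 0 0 0; -1 0 0 0 0"}}

```text
time_s: 13.25
tcp_pos: [0.583, 0.0975, 0.2435]
eef_rot: [0.969, -0.248, -0.0, -0.0]
force: [0.1, -0.3, 0.7]
width: -0.002
```

```bash
python3 - <<'E'
from h import *
p=np.load("dock.npy");delta([0,0,0])
I,d,c=wcam();cv2.imwrite("pics/w8.png",I[...,::-1]);print(proj(d2w(p,np.array([b2d(.085,0,.06),[.165,0,.112]])),c))
q=proj(d2w(p,[[.165,0,.112]]),c)[0].round().astype(int)
v,u=np.mgrid[q[1]-5:q[1]+6,q[0]-5:q[0]+6].reshape(2,-1);X=bed(u,v,d,c,p);print("button top z",np.median(.03+X[:,0]*s8+X[:,2]*c8))
E
```

```text
t 13.25 yaw -0.5007827930535312 F [ 0.1 -0.3  0.7] w -0.002316559702515352
[[327.46829716 190.36591311]
 [327.85029854  74.0363561 ]]
button top z 0.11257196651386105
```

View pics/w8.png

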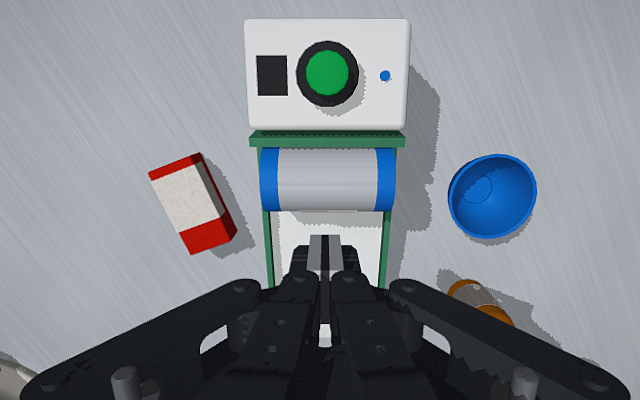

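The canister is square against the stop at (328,180), the button is back up at z = 112.6 mm, the bystanders are in place, and the hand is clear.

```bash
python3 -c "
from plant import env
print(env.sign_off())"
```

```text
the job is handed in; nothing more can be done
None
```

I pushed the canister up the bed with both fingertips and over the upper rib to the stop. Then I pressed the start button fully down, moved the hand clear and handed the job in at about 13.3 s.

- **Canister:** a depth fit after backing the fingers off put its centre at x ≈ 85 mm, z ≈ 30 mm of bed, with both halves agreeing, so it sits square. The last picture, taken after the button press, shows it still against the stop.
- **Button:** the force rose to 10.6 N with almost no further travel, so it was fully down. Afterwards its top read 112.6 mm, so it had sprung back.
- **Bystanders:** the bottle, bowl and carton look unmoved in the pictures; I did not measure them.
- **Checks:** none failed. The only disagreements were the dock fit and canister offsets of about 2 to 3 mm between cameras, which I corrected before the push. The sign-off itself gave no verdict.

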